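# Stack two patients' culture dishes on their incubator carriers

## Task

Make up the two incubator carriers by patient colour: on each, rest the matching square four-well dish across both rails, in the middle and square to them, then stack that patient's round dishes centred on top, largest first (blue: the 60 mm dish, then the 35 mm dish on it; yellow: the 35 mm dish). Keep the dishes level, set them down gently without dropping them, and leave the unmarked spare dish, the bottle and the timer where they are.

Things in the scene. Friction and masses are not known exactly. Their poses are not given: they have to be found in the camera images.
- blue_carrier: Fixed metal carrier, tray 120 (x) by 90 mm (y), side lips 9 mm high, blue strip on the 11 mm high block at each end (x 40 to 58 mm), wire pull to x = +85. Two dark rails 8 mm wide, tops 15 mm above the origin, run along x at y = +20 and -20 mm. Origin: middle of the tray's underside; z up. The four-well dish stands centred over the origin, underside at 15 mm.
- yellow_carrier: Fixed metal carrier, tray 120 (x) by 90 mm (y), side lips 9 mm high, yellow strip on the 11 mm high block at each end (x 40 to 58 mm), wire pull to x = +85. Two dark rails 8 mm wide, tops 15 mm above the origin, run along x at y = +20 and -20 mm. Origin: middle of the tray's underside; z up. The four-well dish stands centred over the origin, underside at 15 mm.
- blue_fourwell: Closed square four-well dish of clear and frosted plastic, lid 66 x 66 mm, 15 mm high overall (lid skirt: upper 8 mm; base below it 62 x 62), flat top, blue tape round the skirt and a blue 26 mm square label on the lid; 45 g. Origin: centre of the underside; z up; x, y along its sides. Lid and base stay together. Starts flat on the table.
- blue_dish60: Closed round 60 mm dish of clear and frosted plastic, lid 59 mm across, 15 mm high overall (lid skirt: upper 9 mm; base below it 54 mm across), flat top, blue tape round the skirt and a blue 28 mm round label on the lid; 35 g. Origin: centre of the underside; z up. Lid and base stay together. Starts flat on the table.
- blue_dish35: Closed round 35 mm dish of clear and frosted plastic, lid 38 mm across, 12 mm high overall (lid skirt: upper 8 mm; base below it 35 mm across), flat top, blue tape round the skirt and a blue 22 mm round label on the lid; 20 g. Origin: centre of the underside; z up. Lid and base stay together. Starts flat on the table.
- yellow_fourwell: Closed square four-well dish of clear and frosted plastic, lid 66 x 66 mm, 15 mm high overall (lid skirt: upper 8 mm; base below it 62 x 62), flat top, yellow tape round the skirt and a yellow 26 mm square label on the lid; 45 g. Origin: centre of the underside; z up; x, y along its sides. Lid and base stay together. Starts flat on the table.
- yellow_dish35: Closed round 35 mm dish of clear and frosted plastic, lid 38 mm across, 12 mm high overall (lid skirt: upper 8 mm; base below it 35 mm across), flat top, yellow tape round the skirt and a yellow 22 mm round label on the lid; 20 g. Origin: centre of the underside; z up. Lid and base stay together. Starts flat on the table.
- spare_dish: Closed round 60 mm culture dish like the blue one but without any tape or label, 59 mm across the lid, 15 mm high; loose, to be left alone. Origin: centre of the underside.
- media_bottle: Upright amber medium bottle with a white cap and a paper label, 48 mm across, 85 mm high; loose, to be left alone; it stands between the two carriers. Origin: centre of the underside.
- timer: Small white digital timer lying flat, 45 x 64 mm, 18 mm high; loose, to be left alone. Origin: centre of the underside.
Things that resemble listed ones, but are neither listed nor needed, are in the scene too. Leave any black look-alike of the blue_fourwell alone. Leave any black look-alike of the blue_dish35 alone.

How it is judged:
By the outcome, as a careful person would: the job done as asked, in the order asked, and still so for the second after the job is handed in, with the robot touching nothing.
It also fails if it takes over 109 s, if anything falls off the work surface, if the arm or the gripper's body presses on something with over 40 N, if the wrist force passes 120 N, or if a joint passes its speed limit or range.

## Robot

A 7-joint arm with a two-finger parallel gripper is mounted at the origin on the work surface. World frame = base frame: x ahead of the robot, y to its left, z up, the work surface at z = 0. Lengths are in m, angles in degrees, forces in N, time in s.
With the tool pointing down it reaches from about 0.425 to 0.875 m from the base axis. Payload 4.7 kg.
Tool frame: the origin (TCP) lies on the centre line of the jaws, within the pads' length; the fingertips stand 11 mm ahead of it and the grasp point (between the pads) lies 8 mm behind it; z points along the fingers, x is the direction in which the jaws open and shut, and the axes are right-handed (so a half turn about z gives the same grasp; the last joint's range is limited). The gripper opens to 85 mm and grips with 20 to 120 N. Pads are 22 mm wide; open, the fingers measure 114 mm over their backs; the gripper's body (76 mm by 85 mm) begins 54 mm behind the grasp point. The pads swing forward as they close: fully open they stand 13 mm farther back than shut.
Start: joints at [-65.655, 18.392, -4.016, 83.108, 1.295, 78.541, -3.26], TCP at [0.26, 0.596, 0.242] pointing down, gripper open.
Joint ranges: [-163.93, 163.93], [-17.29, 119.83], [-79.2, 71.16], [3.27, 140.29], [-89.18, 269.18], [5.43, 117.66], [-154.24, 154.24]. Speed limits (degrees/s): [147.25, 147.25, 180, 180, 180, 180, 180].

## Interface

Orientations are given as a 3x3 rotation matrix whose columns are the frame's x, y, z axes.
In Python, from workcell import robot, eyes gives the robot as it stands.
- The arm moves only by the shell command python3 -m inch 'ROWS' [OPENING] [FORCE]. ROWS is text: rows parted by semicolons, each of 4 numbers parted by spaces: the shift along the tool's x, y, z in mm, then the turn about the tool's z in degrees. A call has 1 to 20 rows; each row shifts and turns the commanded pose from where the row before left it, along the tool's axes as they then stand; what a row does not reach is not made up. A row lasts 1/8 s, in which the tool goes at most 62.5 mm and 10.7 degrees, less where a joint would pass 70% of its speed; a pose out of reach is approached as far as the arm can. A call is refused whole if a number of a shift passes 62.5 or a number of a turn 10.7, either way. A call with a gripper value outside its range is refused whole. OPENING is the opening, from 0 (shut) to 1 (fully open), set as the call begins (- or left out, the last holds). The fingers move at their own pace and stop on an object; FORCE is the grip in N (left out, the last holds). Time passes only in rows, so rows that do not move let the fingers close. It gives the time, the measured TCP pose, the force and the opening at its end, in the units of the state.
- robot.observe(): the state, without advancing time (a new reading comes with each control period).
- eyes.read_camera(name): name is "side" or "top"; returns a dict with "image" (420x560x3 uint8, blue, green, red), "intrinsics" (3x3 intrinsics, pixels), "cam_to_world" (4x4, takes a point from camera to world coordinates). Camera axes: x right, y down, z forward; pixel columns grow to the right and rows downward; lengths in m; the calibration is good to about 2 mm. A picture is of the moment at which its call begins. There is no depth.
- robot.close_job(): hands the job in, once; it reports no verdict.
Trained networks look in the newest picture that a camera, given by its name, has taken for a name from the list of things; names that differ only in an ending like _2 or _b are one class to them, and where a whole thing is asked for, a point or a joint stands for the part that bears it (a point fixed in the world has none). Each returns a list of dicts, best first, with "p" (0 to 1); they miss things now and then, are a little off and sometimes report something else, mostly with a low value. They report only what shows in the picture. A call takes as long as a camera call. They do not tell look-alikes from the thing itself.
- eyes.masks_of(label, camera): "pixels" (420x560 bool, what is visible of it).
- eyes.pinpoint(label, camera): "xyz" ([x, y, z] in m, in world coordinates, good to about 4 mm: a listed point, or the origin of a listed thing).
The state is a dict: "t": time; "qpos": joint angles; "qvel": joint speeds; "joint_torque": joint torques, N m; "tcp_pos": TCP position; "eef_rot": TCP orientation; "wrist_force": force on the tool from outside, world axes, zero at the start; "wrist_torque": the same for the moment, N m; "gripper_width": finger opening in m.
Only numpy, scipy, OpenCV 4.12 (cv2) and the standard library are available. Lean on these libraries where they do the work, as an engineer would, in place of code of your own. Each camera call takes 0.05 s, during which the arm holds its last target. There are 200 camera calls.

## Working session

There is one attempt and no reset: what is moved stays moved. The work goes in short steps, Python scripts to look and compute and a shell command to move; the robot and the scene stay as the last step left them, time stands still between calls to the robot, and variables do not carry over. Pictures are saved under pics/ and viewed, about 12 in all and at most 16, crops included, and the job is handed in when it is done.

```bash
ls; mkdir -p pics; python3 - <<'E'
from workcell import robot, eyes
import cv2,numpy as np
s=robot.observe(); print({k:np.round(v,3).tolist() for k,v in s.items()})
for c in("top","side"):
    r=eyes.read_camera(c); cv2.imwrite(f"pics/{c}0.png",r["image"]); print(c,r["intrinsics"],np.round(r["cam_to_world"],3))
    for l in "blue_carrier yellow_carrier blue_fourwell blue_dish60 blue_dish35 yellow_fourwell yellow_dish35 spare_dish media_bottle timer".split():
        for d in eyes.pinpoint(l,c): print(c,l,round(d["p"],2),np.round(d["xyz"],4))
E
```

```text
pics
{'t': 0.0, 'qpos': [-65.654, 18.44, -4.014, 83.176, 1.295, 78.54, -3.26], 'qvel': [-0.069, -0.005, 0.072, -0.048, -0.044, -0.06, -0.022], 'joint_torque': [-0.0, -49.358, -0.382, -31.433, 0.013, 0.011, -0.0], 'tcp_pos': [0.259, 0.595, 0.241], 'eef_rot': [[0.399, 0.917, -0.001], [0.917, -0.399, -0.002], [-0.002, 0.0, -1.0]], 'wrist_force': [-0.508, 0.494, -0.258], 'wrist_torque': [0.046, -0.006, -0.077], 'gripper_width': 0.085}
top [[496.86964516   0.         275.14659008]
 [  0.         496.86964516 203.98563539]
 [  0.           0.           1.        ]] [[-0.022 -0.984  0.177  0.263]
 [-1.     0.018 -0.024  0.015]
 [ 0.02  -0.178 -0.984  1.352]
 [ 0.     0.     0.     1.   ]]
top blue_carrier 0.86 [ 0.602  -0.1428 -0.0021]
top blue_carrier 0.64 [ 0.4344  0.0636 -0.0014]
top yellow_carrier 0.92 [ 0.6118  0.2051 -0.0016]
top yellow_carrier 0.36 [ 0.4283 -0.0761 -0.0039]
top blue_fourwell 0.84 [ 0.3259 -0.1378  0.0016]
top blue_fourwell 0.62 [ 0.4299 -0.0751 -0.0025]
top blue_dish60 0.65 [0.503  0.374  0.0012]
top blue_dish60 0.54 [ 0.4263  0.142  -0.0012]
top blue_dish60 0.52 [ 0
[... 851 characters left out ...]
0017]
side blue_fourwell 0.73 [ 0.3217 -0.1418 -0.003 ]
side blue_dish60 0.85 [ 0.5028  0.3777 -0.    ]
side blue_dish60 0.72 [0.4353 0.058  0.0022]
side blue_dish60 0.69 [ 0.43    0.1368 -0.0017]
side blue_dish60 0.39 [6.842e-01 1.370e-02 6.000e-04]
side blue_dish35 0.85 [ 0.5028  0.3777 -0.    ]
side blue_dish35 0.72 [0.4353 0.058  0.0022]
side blue_dish35 0.69 [ 0.43    0.1368 -0.0017]
side blue_dish35 0.39 [6.842e-01 1.370e-02 6.000e-04]
side yellow_fourwell 0.56 [ 0.4445 -0.2136  0.0012]
side yellow_dish35 0.83 [ 4.518e-01  2.152e-01 -1.000e-04]
side spare_dish 0.49 [ 0.4996 -0.3719  0.0019]
side media_bottle 0.82 [ 0.6846  0.0166 -0.0018]
side timer 0.63 [5.619e-01 8.000e-03 5.000e-04]
```

View pics/top0.png

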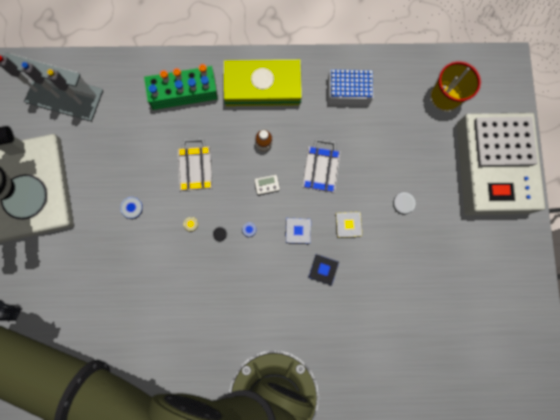

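View pics/side0.png

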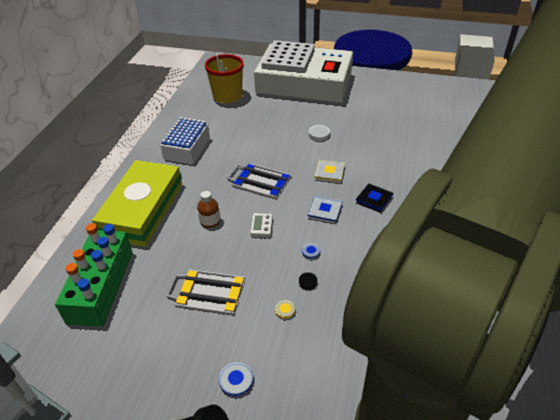

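Candidates in the top view:
- **blue_fourwell:** (298,231) is light with a blue label. The black look-alike at (323,269) is rejected.
- **blue_dish35:** (249,230) has a blue label. The black one at (220,234) is rejected.
- **blue_dish60:** (131,208). The spare at (404,203) has no label.
- **yellow_fourwell:** (349,224).
- **yellow_dish35:** (190,224).
- **Carriers:** blue at (322,168), yellow at (195,168).

Next I measure by colour in both cameras.

```bash
cat > h.py <<'E'
from workcell import robot, eyes
import cv2,numpy as np
def H(r,z,x0,y0,ppm,w,h):
    # rectified pixel (u,v): y = y0 - u/ppm (left = +y), x = x0 - v/ppm ; mm
    K=r["intrinsics"];T=np.linalg.inv(r["cam_to_world"]);P=K@T[:3]
    A=np.array([[0,-1e-3/ppm,x0],[-1e-3/ppm,0,y0],[0,0,z],[0,0,1]])
    return P@A   # rect -> image
def rect(r,z,cx,cy,half=.06,ppm=2):
    n=int(2*half*1000*ppm); 
    M=H(r,z,cx+half,cy+half,ppm,n,n)
    return cv2.warpPerspective(r["image"],np.linalg.inv(M),(n,n),flags=cv2.INTER_CUBIC)
def cmask(im,col):
    hsv=cv2.cvtColor(im,cv2.COLOR_BGR2HSV); lo,hi=((105,120,60),(130,255,255)) if col=='b' else ((18,110,100),(36,255,255))
    return cv2.inRange(hsv,lo,hi)
def blobs(m,cx,cy,half=.06,ppm=2,amin=100):
    o=[]
    for c in cv2.findContours(m,cv2.RETR_EXTERNAL,cv2.CHAIN_APPROX_NONE)[0]:
        a=cv2.contourArea(c)
        if a<amin: continue
        M=cv2.moments(c);u,v=M['m10']/M['m00'],M['m01']/M['m00']
        rr=cv2.minAreaRect(c)
        # direction of rect edge in world: angle from +x toward +y
        o.append((round(a/ppm**2),round(cx+half-v/ppm/1e3,4),round(cy+half-u/ppm/1e3,4),np.round(np.array(rr[1])/ppm,1).tolist(),round((90-rr[2])%90 ,1)))
    return sorted(o,reverse=True)
E
python3 - <<'E'
from h import *
T={'blue_fourwell':(.43,-.075,'b',.015),'yellow_fourwell':(.444,-.214,'y',.015),'dish60':(.503,.375,'b',.015),'bdish35':(.434,.058,'b',.012),'ydish35':(.453,.217,'y',.012),'bcar':(.602,-.145,'b',.011),'ycar':(.611,.204,'y',.011)}
rows=[]
R={c:eyes.read_camera(c) for c in('top','side')}
for c,r in R.items():
    t=[]
    for k,(x,y,col,z) in T.items():
        half=.09 if 'car' in k else .05
        im=rect(r,z,x,y,half); m=cmask(im,col)
        for b in blobs(m,x,y,half)[:4]: print(c,k,b)
        t.append(cv2.resize(im,(200,200)))
    t.append(t[0]*0); rows.append(np.vstack([np.hstack(t[:4]),np.hstack(t[4:])]))
cv2.imwrite('pics/rect.png',cv2.resize(np.vstack(rows),(600,600)))
E
```

```text
top blue_fourwell (498, 0.4309, -0.0773, [23.1, 23.3], 87.7)
top yellow_fourwell (597, 0.4449, -0.2164, [25.5, 25.5], 0.0)
top dish60 (458, 0.5026, 0.3758, [24.0, 24.5], 0.0)
top bdish35 (325, 0.4366, 0.0559, [20.0, 20.5], 0.0)
top ydish35 (433, 0.4546, 0.2146, [24.0, 23.0], 0.0)
top bcar (581, 0.6504, -0.1566, [35.5, 18.1], 78.7)
top bcar (546, 0.5531, -0.1388, [35.2, 17.0], 79.5)
top bcar (274, 0.656, -0.1259, [18.2, 17.5], 80.0)
top bcar (274, 0.6451, -0.1871, [17.6, 18.1], 77.5)
top ycar (1073, 0.5616, 0.1905, [20.2, 61.0], 3.3)
top ycar (697, 0.6595, 0.2074, [20.3, 37.8], 1.7)
top ycar (378, 0.6615, 0.1763, [20.5, 21.5], 0.0)
top ycar (360, 0.5592, 0.2334, [20.0, 20.0], 0.0)
side blue_fourwell (617, 0.4315, -0.0779, [26.2, 25.5], 87.1)
side blue_fourwell (218, 0.4315, -0.0401, [5.6, 65.6], 87.3)
side yellow_fourwell (664, 0.4456, -0.2175, [26.5, 27.5], 0.0)
side yellow_fourwell (219, 0.4418, -0.1796, [66.8, 8.2], 3.8)
side dish60 (565, 0.5039, 0.3767, [26.5, 27.5], 0.0)
side dish60 (149, 0.4909, 0.4001, [56.5, 22.4], 30.7)
side bdish35 (378, 0.4373, 0.0556, [21.6, 21.9], 45.0)
side bdish35 (124, 0.4334, 0.0747, [35.4, 13.8], 13.6)
side ydish35 (410, 0.4555, 0.2148, [22.6, 23.0], 45.0)
side ydish35 (108, 0.4527, 0.2323, [36.5, 15.3], 13.8)
side bcar (1273, 0.555, -0.1381, [83.5, 21.2], 79.4)
side bcar (602, 0.6512, -0.159, [32.9, 21.4], 79.7)
side bcar (387, 0.6574, -0.1256, [21.3, 22.0], 77.5)
side bcar (252, 0.6455, -0.19, [15.0, 19.9], 80.5)
side ycar (999, 0.5619, 0.2133, [21.2, 62.0], 4.4)
side ycar (611, 0.6608, 0.2067, [20.4, 33.0], 4.1)
side ycar (365, 0.6592, 0.2406, [21.5, 20.0], 0.0)
side ycar (314, 0.5645, 0.1693, [21.2, 20.7], 2.2)
```

View pics/rect.png

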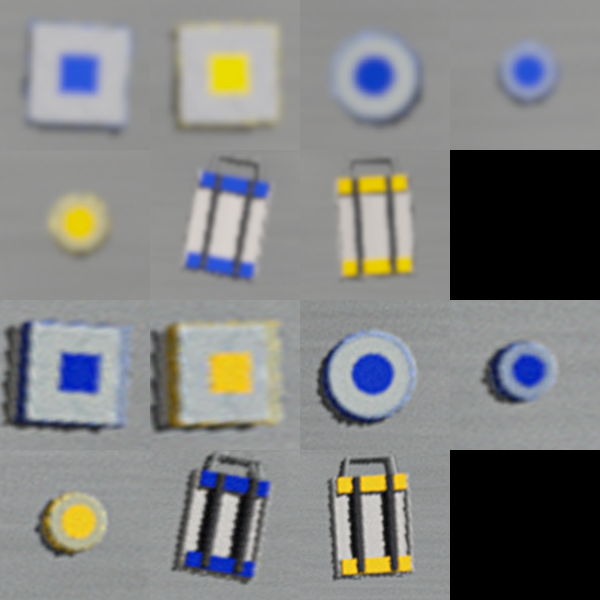

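```bash
python3 - <<'E'
from h import *
R={c:eyes.read_camera(c) for c in('top','side')}
def show(tag,m,x,y,half,ppm):
    p=cv2.findNonZero(m); h=cv2.convexHull(p); rr=cv2.minAreaRect(h); u,v=rr[0]
    print(tag,'rectc',round(x+half-v/ppm/1e3,4),round(y+half-u/ppm/1e3,4),np.round(np.array(rr[1])/ppm,1),'yaw',round((135-rr[2])%90-45,1))
for k,(x,y,z,col) in {'bfw':(.431,-.0776,.015,'b'),'yfw':(.445,-.217,.015,'y'),'bcar':(.602,-.147,.011,'b'),'ycar':(.611,.206,.011,'y')}.items():
  for c,r in R.items():
    half=.08 if 'car' in k else .045; im=rect(r,z,x,y,half,4)
    if 'car' in k:
        m=cv2.morphologyEx(cmask(im,col),cv2.MORPH_OPEN,np.ones((15,15)))
        # strip centroids along x
        v,u=np.nonzero(m); X=x+half-v/4e3; Y=y+half-u/4e3
        f=X>x
        a=np.array([X[f].mean(),Y[f].mean()]);b=np.array([X[~f].mean(),Y[~f].mean()]);d=a-b
        print(k,c,'mid',np.round((a+b)/2,4),'len',np.linalg.norm(d).round(4),'yaw',np.degrees(np.arctan2(d[1],d[0])).round(1))
    else:
        g=cv2.absdiff(im,np.full_like(im,np.median(im[:8].reshape(-1,3),0).astype(np.uint8))).max(2)
        bright=(im.max(2).astype(int)-np.median(im[:8].max(2))>25).astype(np.uint8)*255
        if c=='side': bright=(im.min(2).astype(int)-np.median(im[:8].min(2))>15).astype(np.uint8)*255
        m=cv2.morphologyEx(bright,cv2.MORPH_OPEN,np.ones((25,25)))
    show(k+' '+c,m,x,y,half,4)
E
```

```text
bfw top rectc 0.4321 -0.0791 [65.1 64.5] yaw -2.9
bfw side rectc 0.4315 -0.0747 [57.4 62.4] yaw -2.2
yfw top rectc 0.4462 -0.2171 [65.  65.2] yaw 0.0
yfw side rectc 0.4458 -0.2143 [63.7 56.9] yaw 1.4
bcar top mid [ 0.6018 -0.1475] len 0.0989 yaw -10.4
bcar top rectc 0.6022 -0.1477 [ 80.5 116.8] yaw -10.3
bcar side mid [ 0.6035 -0.1465] len 0.0984 yaw -9.9
bcar side rectc 0.6041 -0.1479 [ 83.5 119.8] yaw -10.4
ycar top mid [0.6103 0.2042] len 0.0988 yaw 3.4
ycar top rectc 0.6103 0.2044 [119.7  84.1] yaw 3.4
ycar side mid [0.6117 0.2058] len 0.0984 yaw 3.4
ycar side rectc 0.6122 0.2054 [119.1  84.2] yaw 3.3
```

```bash
cat > go.py <<'E'
# python3 go.py YAW x y z [x y z ...]: turn and legs in tool axes (mm)
import sys,numpy as np
from workcell import robot
s=robot.observe();R=s['eef_rot'];p=np.array(s['tcp_pos']);a=list(map(float,sys.argv[1:]))
yaw=np.degrees(np.arctan2(R[1][0],R[0][0])); print('t',round(s['t'],2),'p',p.round(4),'yaw',yaw.round(2),'q1,7',np.round(s['qpos'],0)[[0,6]],'tilt',np.round(R[:,2],3),'F',np.round(s['wrist_force'],1),'w',s['gripper_width'])
t=np.radians(a[0]);print('turn',round(-((a[0]-yaw+90)%180-90),2))
for w in np.array(a[1:]).reshape(-1,3):
    d=(w-p)*1e3;v=np.array([np.cos(t)*d[0]+np.sin(t)*d[1],np.sin(t)*d[0]-np.cos(t)*d[1],-d[2]])
    n=int(np.ceil(np.linalg.norm(v)/58));print('leg',v.round(1),'n',n,'each',(v/n).round(1));p=w
E
python3 go.py 87.4 .50 .30 .16 .4315 -.0776 .10 .4315 -.0776 .035
```

```text
t 1.3 p [0.2596 0.5959 0.2423] yaw 66.47 q1,7 [-66.  -3.] tilt [ 0.  0. -1.] F [ 0.5  0.1 -0.2] w 0.0854118869800419
turn -20.93
leg [-284.7  253.6   82.3] n 7 each [-40.7  36.2  11.8]
leg [-380.3  -51.3   60. ] n 7 each [-54.3  -7.3   8.6]
leg [ 0.  0. 65.] n 2 each [ 0.   0.  32.5]
```

```bash
python3 -m inch '0 0 0 -10.5;0 0 0 -10.4;-40.7 36.2 11.8 0;-40.7 36.2 11.8 0;-40.7 36.2 11.8 0;-40.7 36.2 11.8 0;-40.7 36.2 11.8 0;-40.7 36.2 11.8 0;-40.7 36.2 11.8 0;-54.3 -7.3 8.6 0;-54.3 -7.3 8.6 0;-54.3 -7.3 8.6 0;-54.3 -7.3 8.6 0;-54.3 -7.3 8.6 0;-54.3 -7.3 8.6 0;-54.3 -7.3 8.6 0;0 0 0 0;0 0 0 0' 0.9; python3 go.py 87.4 .4315 -.0776 .03
```

```text
t: 3.55
tcp_pos: [0.4314, -0.0772, 0.0998]
eef_rot: [[0.046, 0.999, 0.001], [0.999, -0.046, 0.001], [0.001, 0.001, -1.0]]
wrist_force: [0.2, 0.5, 0.1]
gripper_width: 0.0768
t 3.55 p [ 0.4314 -0.0772  0.0998] yaw 87.35 q1,7 [-16.  94.] tilt [ 0.001  0.001 -1.   ] F [0.2 0.5 0.1] w 0.07675983279674457
turn -0.05
leg [-0.4  0.1 69.8] n 2 each [-0.2  0.1 34.9]
```

```bash
python3 -m inch '0 0 36 0;0 0 36 0;0 0 0 0'; python3 -m inch '0 0 4 0;0 0 4 0;0 0 2 0;0 0 0 0'; python3 go.py 87.4 .4315 -.0776 .01; python3 - <<'E'
from h import *
a=eyes.read_camera('side')
cv2.imwrite('pics/s1.png',cv2.resize(a['image'][130:270,240:430],None,fx=4,fy=4,interpolation=cv2.INTER_CUBIC))
E
```

```text
t: 3.92
tcp_pos: [0.4292, -0.076, 0.0257]
eef_rot: [[0.043, 0.999, -0.005], [0.999, -0.043, -0.0], [-0.0, -0.005, -1.0]]
wrist_force: [0.0, 0.1, 0.1]
gripper_width: 0.077
t: 4.42
tcp_pos: [0.4313, -0.0777, 0.0178]
eef_rot: [[0.046, 0.999, 0.001], [0.999, -0.046, 0.0], [0.0, 0.001, -1.0]]
wrist_force: [0.5, 0.1, -0.2]
gripper_width: 0.0765
t 4.42 p [ 0.4313 -0.0777  0.0178] yaw 87.36 q1,7 [-16.  98.] tilt [ 0.001  0.    -1.   ] F [ 0.5  0.1 -0.2] w 0.07654180111112655
turn -0.04
leg [0.1 0.2 7.8] n 1 each [0.1 0.2 7.8]
```

View pics/s1.png

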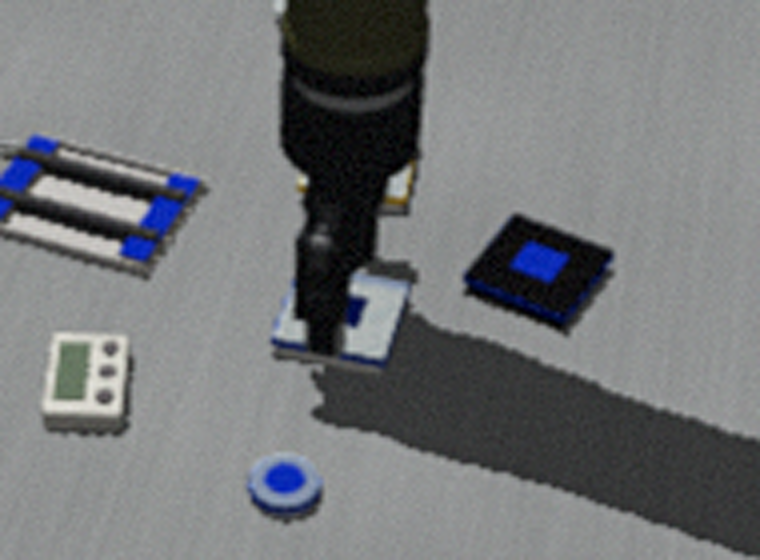

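```bash
for i in 1 2 3 4; do :; done; python3 -m inch '0 0 2 0;0 0 2 0;0 0 0 0' | head -5; python3 -m inch '0 0 1.5 0;0 0 0 0'; python3 -m inch '0 0 1.5 0;0 0 0 0'
```

```text
t: 4.85
tcp_pos: [0.4309, -0.0777, 0.0133]
eef_rot: [[0.046, 0.999, -0.0], [0.999, -0.046, 0.0], [0.0, -0.0, -1.0]]
wrist_force: [-0.8, -0.8, -0.2]
gripper_width: 0.077
t: 5.1
tcp_pos: [0.431, -0.0777, 0.0119]
eef_rot: [[0.046, 0.999, -0.0], [0.999, -0.046, 0.0], [0.0, -0.0, -1.0]]
wrist_force: [-0.7, -0.0, -0.4]
gripper_width: 0.0767
t: 5.35
tcp_pos: [0.431, -0.0776, 0.0104]
eef_rot: [[0.046, 0.999, -0.0], [0.999, -0.046, 0.0], [0.0, -0.0, -1.0]]
wrist_force: [-0.4, -1.2, 0.9]
gripper_width: 0.0767
```

```bash
python3 -m inch '0 0 0 0;0 0 0 0;0 0 0 0;0 0 0 0' 0.5 35; python3 go.py 87.4 .4315 -.0776 .01;python3 -m inch '0 0 -5 0;0 0 -20 0;0 0 -50 0;0 0 0 0;0 0 0 0'; python3 go.py 79.7 .6027 -.1475 .085  .6027 -.1475 .0294
```

```text
t: 5.85
tcp_pos: [0.4313, -0.0776, 0.0108]
eef_rot: [[0.046, 0.999, 0.0], [0.999, -0.046, 0.0], [0.0, 0.0, -1.0]]
wrist_force: [-1.3, 0.4, 5.9]
gripper_width: 0.0648
t 5.85 p [ 0.4313 -0.0776  0.0108] yaw 87.36 q1,7 [-16.  98.] tilt [ 0.  0. -1.] F [-1.3  0.4  5.9] w 0.06479507639501735
turn -0.04
leg [0.  0.2 0.8] n 1 each [0.  0.2 0.8]
t: 6.48
tcp_pos: [0.4308, -0.0775, 0.0852]
eef_rot: [[0.046, 0.999, -0.0], [0.999, -0.046, 0.0], [0.0, -0.0, -1.0]]
wrist_force: [0.4, -0.6, -1.6]
gripper_width: 0.0649
t 6.47 p [ 0.4308 -0.0775  0.0852] yaw 87.37 q1,7 [-17.  94.] tilt [-0.  0. -1.] F [ 0.4 -0.6 -1.6] w 0.06486823431609505
turn 7.67
leg [-38.1 181.7   0.2] n 4 each [-9.5 45.4  0.1]
leg [ 0.   0.  55.6] n 1 each [ 0.   0.  55.6]
```

```bash
python3 -m inch '0 0 0 7.7;-9.5 45.4 0 0;-9.5 45.4 0 0;-9.5 45.4 0 0;-9.5 45.4 0 0;0 0 20 0;0 0 20 0;0 0 0 0;0 0 0 0'; python3 go.py 79.7 .6027 -.1475 .0258; python3 - <<'E'
from h import *
for c,f in(('side','pics/s2.png'),('top','pics/t2.png')):
    a=eyes.read_camera(c)
    z=a['image'][130:230,200:340] if c=='side' else a['image'][120:220,260:400]
    cv2.imwrite(f,cv2.resize(z,None,fx=4,fy=4,interpolation=cv2.INTER_CUBIC))
cv2.imwrite('pics/c2.png',np.vstack([cv2.imread('pics/s2.png')[:300],cv2.imread('pics/t2.png')[:300]]))
E
```

```text
t: 7.6
tcp_pos: [0.6024, -0.1473, 0.0455]
eef_rot: [[0.179, 0.984, -0.0], [0.984, -0.179, 0.0], [0.0, -0.0, -1.0]]
wrist_force: [0.4, -0.3, -0.2]
gripper_width: 0.0646
t 7.6 p [ 0.6024 -0.1473  0.0455] yaw 79.67 q1,7 [ -9. 101.] tilt [-0.  0. -1.] F [ 0.4 -0.3 -0.2] w 0.06464416119564789
turn -0.03
leg [-0.2  0.4 19.7] n 1 each [-0.2  0.4 19.7]
```

View pics/c2.png

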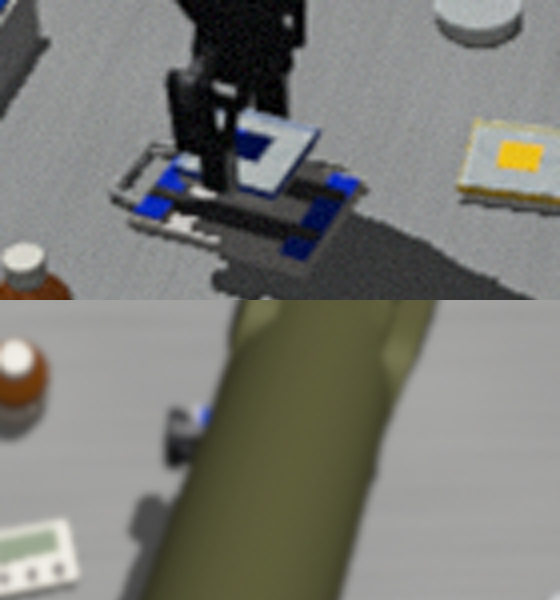

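The side view shows the dish held level and parallel to the rails, so I'm lowering it now.

```bash
python3 -m inch '0 0.3 9 0;0 0 7 0;0 0 1 0;0 0 1 0;0 0 0 0'; python3 -m inch '0 0 1 0;0 0 0 0;0 0 0 0'
```

```text
t: 8.32
tcp_pos: [0.6033, -0.1477, 0.0276]
eef_rot: [[0.179, 0.984, 0.0], [0.984, -0.179, 0.0], [0.0, 0.0, -1.0]]
wrist_force: [-0.3, -0.1, -1.0]
gripper_width: 0.0654
t: 8.7
tcp_pos: [0.6033, -0.1477, 0.0266]
eef_rot: [[0.179, 0.984, 0.0], [0.984, -0.179, 0.0], [0.0, 0.0, -1.0]]
wrist_force: [-0.1, 0.3, -0.4]
gripper_width: 0.0648
```

```bash
python3 -m inch '0 0 1 0;0 0 0 0;0 0 0 0'|grep -E 'pos|force';  python3 -m inch '0 0 0.5 0;0 0 0 0;0 0 0 0'|grep -E 'pos|force'
```

```text
tcp_pos: [0.6034, -0.1477, 0.0259]
wrist_force: [-0.8, 0.2, 4.2]
tcp_pos: [0.6034, -0.1477, 0.0259]
wrist_force: [-2.9, 1.9, 7.7]
```

```bash
python3 -m inch '0 0 0 0;0 0 0 0;0 0 0 0;0 0 0 0;0 0 -10 0;0 0 -40 0;0 0 -55 0;0 0 0 0' 0.9; python3 go.py 79.7 .5033 .3763 .13 .5033 .3763 .012; python3 - <<'E'
from h import *
# seated check
for c in('top','side'):
    r=eyes.read_camera(c); im=rect(r,.030,.603,-.147,.08,2)
    print(c,[b for b in blobs(cmask(im,'b'),.603,-.147,.08)][:5])
    cv2.imwrite(f'pics/p3{c}.png',im)
cv2.imwrite('pics/c3.png',np.hstack([cv2.imread('pics/p3top.png'),cv2.imread('pics/p3side.png')]))
E
```

```text
t: 10.45
tcp_pos: [0.6068, -0.1489, 0.1362]
eef_rot: [[0.18, 0.984, 0.011], [0.984, -0.18, -0.001], [0.001, 0.011, -1.0]]
wrist_force: [-0.0, -1.1, 0.0]
gripper_width: 0.0768
t 10.45 p [ 0.6068 -0.1489  0.1362] yaw 79.64 q1,7 [-11.  99.] tilt [ 0.011 -0.001 -1.   ] F [-0.  -1.1  0. ] w 0.07678076212497263
turn -0.06
leg [ 498.3 -195.7    6.2] n 10 each [ 49.8 -19.6   0.6]
leg [  0.   0. 118.] n 3 each [ 0.   0.  39.3]
top []
side [(636, 0.6323, -0.1286, [32.1, 88.4], 56.6), (610, 0.6044, -0.1512, [26.4, 26.1], 78.7), (397, 0.549, -0.1196, [29.2, 17.4], 79.7), (364, 0.6493, -0.1046, [20.4, 21.5], 78.1), (255, 0.5547, -0.0862, [16.6, 18.4], 83.7)]
```

View pics/c3.png

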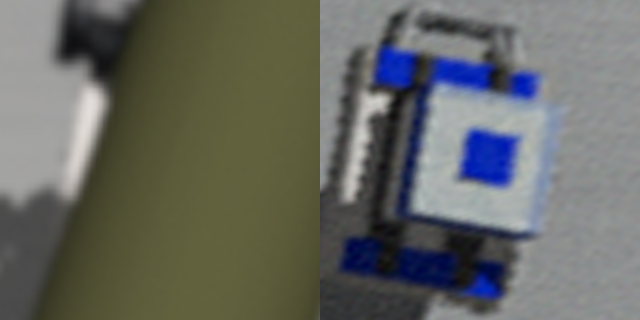

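```bash
python3 -m inch '49.8 -19.6 0 0;49.8 -19.6 0 0;49.8 -19.6 0 0;49.8 -19.6 0 0;49.8 -19.6 0 0;49.8 -19.6 0 0;49.8 -19.6 0 0;49.8 -19.6 0 0;49.8 -19.6 0 0;49.8 -19.6 0 0;0 0 30 0;0 0 30 0;0 0 0 0'; python3 go.py 79.7 .5033 .3763 .012; python3 - <<'E'
from h import *
for c in('top','side'):
    r=eyes.read_camera(c); im=rect(r,.030,.603,-.147,.08,2)
    print(c,[b for b in blobs(cmask(im,'b'),.603,-.147,.08)][:5])
    im=rect(r,.011,.603,-.147,.08,4)
    m=cv2.morphologyEx(cmask(im,'b'),cv2.MORPH_OPEN,np.ones((15,15)))
    print('z11',[b for b in blobs(m,.603,-.147,.08,4)][:6])
    cv2.imwrite(f'pics/p4{c}.png',rect(r,.03,.603,-.147,.08,2.5))
cv2.imwrite('pics/c4.png',np.hstack([cv2.imread('pics/p4top.png'),cv2.imread('pics/p4side.png')]))
E
```

```text
t: 12.18
tcp_pos: [0.4971, 0.3754, 0.066]
eef_rot: [[0.179, 0.984, -0.006], [0.984, -0.179, -0.005], [-0.007, -0.005, -1.0]]
wrist_force: [0.3, -0.6, 0.7]
gripper_width: 0.0768
t 12.18 p [0.4971 0.3754 0.066 ] yaw 79.68 q1,7 [-48.  44.] tilt [-0.006 -0.005 -1.   ] F [ 0.3 -0.6  0.7] w 0.07683762993593711
turn -0.02
leg [ 2.  6. 54.] n 1 each [ 2.  6. 54.]
top [(620, 0.5504, -0.1368, [34.6, 20.0], 78.7), (535, 0.6453, -0.1541, [34.8, 17.2], 79.4), (495, 0.6031, -0.1499, [23.5, 23.2], 79.2), (276, 0.5555, -0.1068, [17.1, 20.0], 78.7), (263, 0.6505, -0.1238, [17.7, 17.4], 78.7)]
z11 [(649, 0.5546, -0.1391, [35.0, 20.3], 78.6), (560, 0.6507, -0.1566, [35.4, 17.6], 79.0), (519, 0.6079, -0.1522, [23.9, 23.5], 79.7), (289, 0.5597, -0.1085, [19.0, 18.2], 0.0), (277, 0.6561, -0.1258, [18.1, 17.7], 78.7), (275, 0.5483, -0.1695, [17.3, 19.0], 80.5)]
side []
z11 []
```

View pics/c4.png

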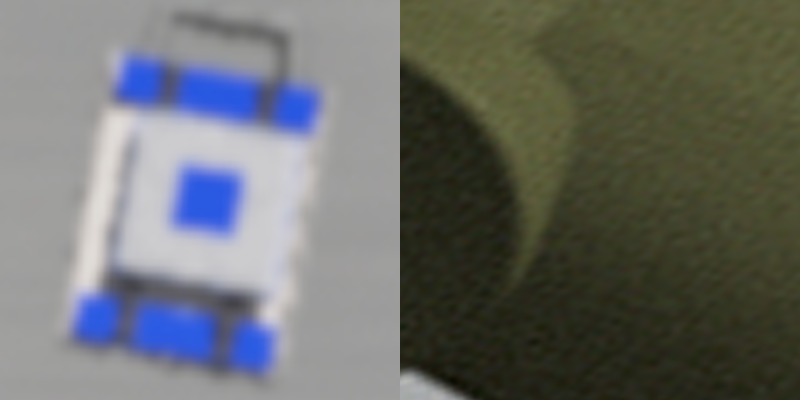

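The top view shows the dish seated square to the rails. Its label is about 2 mm low in y and about 1 mm high along the carrier's x, because the camera and robot disagree slightly. I'll regrasp and nudge it before stacking.

```bash
python3 go.py 79.7 .497 .3754 .13 .6034 -.1477 .10 .6034 -.1477 .0262
```

```text
t 12.28 p [0.4996 0.377  0.0698] yaw 79.65 q1,7 [-48.  44.] tilt [-0.001 -0.001 -1.   ] F [0.2 0.4 0.5] w 0.07669840791588077
turn -0.05
leg [ -2.1  -2.3 -60.2] n 2 each [ -1.   -1.1 -30.1]
leg [-495.6  198.2   30. ] n 10 each [-49.6  19.8   3. ]
leg [ 0.   0.  73.8] n 2 each [ 0.   0.  36.9]
```

```bash
python3 -m inch '0 0 -55 0;-49.6 19.8 3 0;-49.6 19.8 3 0;-49.6 19.8 3 0;-49.6 19.8 3 0;-49.6 19.8 3 0;-49.6 19.8 3 0;-49.6 19.8 3 0;-49.6 19.8 3 0;-49.6 19.8 3 0;-49.6 19.8 3 0;0 0 25 0;0 0 0 0;0 0 0 0'; python3 go.py 79.7 .6034 -.1477 .0262
```

```text
t: 14.02
tcp_pos: [0.6065, -0.1451, 0.0714]
eef_rot: [[0.178, 0.984, 0.002], [0.984, -0.178, 0.001], [0.001, 0.002, -1.0]]
wrist_force: [-0.5, 0.6, 0.5]
gripper_width: 0.077
t 14.03 p [ 0.6065 -0.1451  0.0714] yaw 79.75 q1,7 [-10. 100.] tilt [ 0.002  0.001 -1.   ] F [-0.5  0.6  0.5] w 0.07700652211788395
turn 0.05
leg [-3.1 -2.5 45.2] n 1 each [-3.1 -2.5 45.2]
```

```bash
python3 -m inch '-3.1 -2.5 20 0;0 0 20 0;0 0 5 0;0 0 0 0;0 0 0 0'; python3 -m inch '0 0 0 0;0 0 0 0;0 0 0 0' 0.5 35 ; python3 -m inch '0 0 -3 0;2.3 -1 0 0;0 0 0 0;0 0 0 0'; python3 go.py 79.7 .6028 -.1453 .0259
```

```text
t: 14.65
tcp_pos: [0.603, -0.1488, 0.0254]
eef_rot: [[0.179, 0.984, 0.001], [0.984, -0.179, -0.0], [-0.0, 0.001, -1.0]]
wrist_force: [-0.6, -0.7, -0.2]
gripper_width: 0.077
t: 15.02
tcp_pos: [0.6034, -0.1489, 0.026]
eef_rot: [[0.179, 0.984, 0.002], [0.984, -0.179, -0.0], [0.0, 0.002, -1.0]]
wrist_force: [0.2, 1.4, 6.2]
gripper_width: 0.0649
t: 15.52
tcp_pos: [0.6017, -0.1461, 0.0277]
eef_rot: [[0.179, 0.984, -0.001], [0.984, -0.179, 0.0], [-0.0, -0.001, -1.0]]
wrist_force: [-0.7, -0.6, -0.8]
gripper_width: 0.0647
t 15.53 p [ 0.6017 -0.1461  0.0277] yaw 79.67 q1,7 [ -9. 101.] tilt [-0.001  0.    -1.   ] F [-0.7 -0.6 -0.8] w 0.06471034866489116
turn -0.03
leg [1.  0.9 1.8] n 1 each [1.  0.9 1.8]
```

```bash
python3 -m inch '1 0.6 0 0;0 0 1 0;0 0 0 0;0 0 0 0'|grep -E 'pos|force'; python3 -m inch '0 0 1 0;0 0 0 0;0 0 0 0'|grep -E 'pos|force'
```

```text
tcp_pos: [0.6027, -0.1454, 0.027]
wrist_force: [1.4, -0.4, -0.5]
tcp_pos: [0.6028, -0.1454, 0.0261]
wrist_force: [0.2, -0.3, -1.0]
```

```bash
python3 -m inch '0 0 0.7 0;0 0 0 0;0 0 0 0'|grep -E 'pos|force'; python3 -m inch '0 0 0 0;0 0 0 0;0 0 0 0;0 0 -10 0;0 0 -40 0;0 0 -50 0;0 0 0 0;0 0 0 0' 0.9;  python3 go.py 79.7 .5033 .3783 .13 .5033 .3783 .012
```

```text
tcp_pos: [0.6028, -0.1454, 0.026]
wrist_force: [-2.1, 0.5, 4.8]
t: 17.77
tcp_pos: [0.6027, -0.1452, 0.1256]
eef_rot: [[0.179, 0.984, 0.0], [0.984, -0.179, 0.0], [0.0, 0.0, -1.0]]
wrist_force: [0.1, 0.0, -1.1]
gripper_width: 0.0767
t 17.77 p [ 0.6027 -0.1452  0.1256] yaw 79.67 q1,7 [-11.  98.] tilt [ 0.  0. -1.] F [ 0.1  0.  -1.1] w 0.07669094269738881
turn -0.03
leg [ 497.3 -191.4   -4.4] n 10 each [ 49.7 -19.1  -0.4]
leg [  0.   0. 118.] n 3 each [ 0.   0.  39.3]
```

```bash
python3 -m inch '49.7 -19.1 0 0;49.7 -19.1 0 0;49.7 -19.1 0 0;49.7 -19.1 0 0;49.7 -19.1 0 0;49.7 -19.1 0 0;49.7 -19.1 0 0;49.7 -19.1 0 0;49.7 -19.1 0 0;49.7 -19.1 0 0;0 0 40 0;0 0 30 0;0 0 0 0;0 0 0 0;0 0 0 0'; python3 go.py 79.7 .5033 .3783 .012; python3 - <<'E'
from h import *
r=eyes.read_camera('top'); im=rect(r,.030,.603,-.147,.08,2)
print([b for b in blobs(cmask(im,'b'),.603,-.147,.08)][:5])
r=eyes.read_camera('side'); cv2.imwrite('pics/s5.png',cv2.resize(r['image'][320:420,160:320],None,fx=4,fy=4))
E
```

```text
t: 19.65
tcp_pos: [0.505, 0.3783, 0.0569]
eef_rot: [[0.18, 0.984, 0.002], [0.984, -0.18, 0.002], [0.002, 0.002, -1.0]]
wrist_force: [0.5, 0.6, 0.1]
gripper_width: 0.0768
t 19.65 p [0.505  0.3783 0.0569] yaw 79.64 q1,7 [-48.  44.] tilt [ 0.002  0.002 -1.   ] F [0.5 0.6 0.1] w 0.07675375449583655
turn -0.06
leg [-0.3 -1.6 44.9] n 1 each [-0.3 -1.6 44.9]
[(626, 0.5505, -0.1369, [34.5, 20.0], 80.0), (548, 0.6451, -0.1541, [34.9, 17.7], 79.4), (490, 0.6026, -0.1477, [23.4, 23.3], 81.9), (278, 0.5556, -0.1068, [17.1, 20.1], 78.7), (264, 0.6505, -0.1238, [17.7, 17.7], 78.7)]
```

View pics/s5.png

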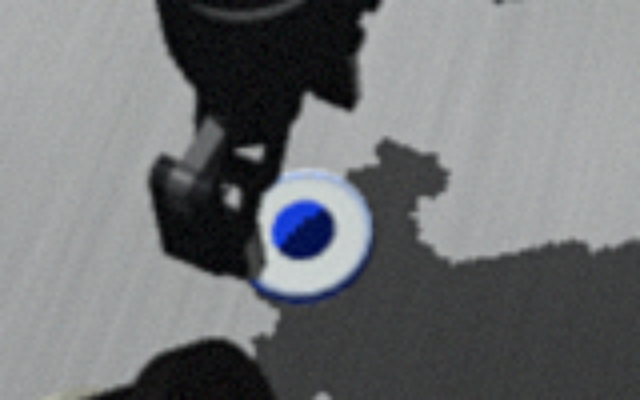

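```bash
python3 -m inch '-0.3 -1.6 20 0;0 0 20 0;0 0 4.5 0;0 0 0 0;0 0 0 0'; python3 -m inch '0 0 0 0;0 0 0 0;0 0 0 0;0 0 0 0' 0.4 30; python3 -m inch '0 0 -5 0;0 0 -35 0;0 0 -45 0;0 0 -20 0;0 0 0 0;0 0 0 0'; python3 go.py 79.7 .6028 -.1454 .10 .6028 -.1454 .042
```

```text
t: 20.38
tcp_pos: [0.5028, 0.3781, 0.0113]
eef_rot: [[0.179, 0.984, 0.001], [0.984, -0.179, 0.001], [0.001, 0.001, -1.0]]
wrist_force: [0.9, -0.8, 0.4]
gripper_width: 0.0766
t: 20.88
tcp_pos: [0.503, 0.3783, 0.0119]
eef_rot: [[0.179, 0.984, 0.001], [0.984, -0.179, 0.001], [0.001, 0.001, -1.0]]
wrist_force: [-0.3, -0.3, 5.9]
gripper_width: 0.0575
t: 21.62
tcp_pos: [0.5013, 0.3771, 0.1139]
eef_rot: [[0.179, 0.984, -0.002], [0.984, -0.179, -0.002], [-0.002, -0.002, -1.0]]
wrist_force: [0.2, -0.4, -1.6]
gripper_width: 0.0573
t 21.62 p [0.5013 0.3771 0.1139] yaw 79.67 q1,7 [-48.  44.] tilt [-0.002 -0.002 -1.   ] F [ 0.2 -0.4 -1.6] w 0.05729635941353492
turn -0.03
leg [-496.   193.3   13.9] n 10 each [-49.6  19.3   1.4]
leg [ 0.  0. 58.] n 1 each [ 0.  0. 58.]
```

```bash
python3 -m inch '-49.6 19.3 0 0;-49.6 19.3 0 0;-49.6 19.3 0 0;-49.6 19.3 0 0;-49.6 19.3 0 0;-49.6 19.3 0 0;-49.6 19.3 0 0;-49.6 19.3 0 0;-49.6 19.3 0 0;-49.6 19.3 0 0;0 0 30 0;0 0 20 0;0 0 0 0;0 0 0 0;0 0 0 0'; python3 go.py 79.7 .6028 -.1454 .042; python3 - <<'E'
from h import *
r=eyes.read_camera('side'); cv2.imwrite('pics/s6.png',cv2.resize(r['image'][120:230,190:340],None,fx=4,fy=4))
E
```

```text
t: 23.5
tcp_pos: [0.6042, -0.1442, 0.067]
eef_rot: [[0.178, 0.984, 0.002], [0.984, -0.178, -0.0], [0.0, 0.002, -1.0]]
wrist_force: [-0.3, -0.2, -0.3]
gripper_width: 0.0574
t 23.5 p [ 0.6042 -0.1442  0.067 ] yaw 79.73 q1,7 [-10. 100.] tilt [ 0.002 -0.    -1.   ] F [-0.3 -0.2 -0.3] w 0.0573772127404015
turn 0.03
leg [-1.4 -1.1 25. ] n 1 each [-1.4 -1.1 25. ]
```

View pics/s6.png

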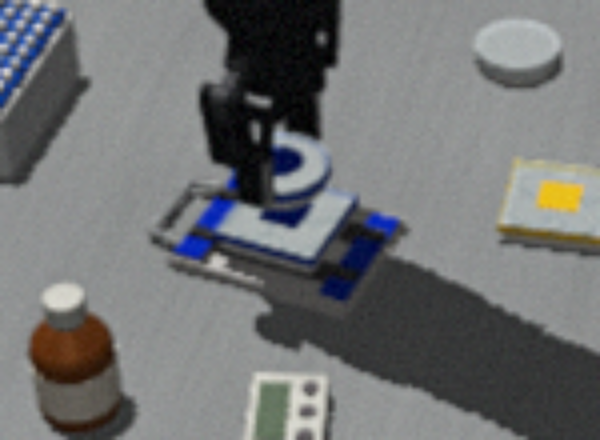

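```bash
python3 -m inch '-1.4 -1.1 12 0;0 0 10 0;0 0 1.2 0;0 0 0 0;0 0 0 0'|grep -E 'pos|force'; python3 -m inch '0 0 1 0;0 0 0 0;0 0 0 0'|grep -E 'pos|force'
```

```text
tcp_pos: [0.6019, -0.1459, 0.0425]
wrist_force: [0.2, -0.6, -0.6]
tcp_pos: [0.602, -0.1459, 0.0419]
wrist_force: [-1.5, 0.8, 2.5]
```

```bash
python3 -m inch '0 0 0.4 0;0 0 0 0'|grep -E 'pos|force'; python3 -m inch '0 0 0 0;0 0 0 0;0 0 0 0;0 0 -10 0;0 0 -40 0;0 0 -50 0;0 0 0 0;0 0 0 0' 0.8;  python3 go.py 79.7 .437 .058 .13 .437 .058 .012; python3 - <<'E'
from h import *
r=eyes.read_camera('side'); 
for z in(.045,):
    im=rect(r,z,.603,-.147,.08,2); print([b for b in blobs(cmask(im,'b'),.603,-.147,.08)][:5])
E
```

```text
tcp_pos: [0.6021, -0.1459, 0.0419]
wrist_force: [-2.7, 1.0, 6.0]
t: 25.8
tcp_pos: [0.6018, -0.1458, 0.1414]
eef_rot: [[0.179, 0.984, 0.0], [0.984, -0.179, 0.0], [0.0, 0.0, -1.0]]
wrist_force: [0.2, -0.3, -0.5]
gripper_width: 0.0679
t 25.8 p [ 0.6018 -0.1458  0.1414] yaw 79.66 q1,7 [-11.  98.] tilt [ 0.  0. -1.] F [ 0.2 -0.3 -0.5] w 0.06793743258575097
turn -0.04
leg [ 171.1 -198.6   11.4] n 5 each [ 34.2 -39.7   2.3]
leg [  0.   0. 118.] n 3 each [ 0.   0.  39.3]
[(554, 0.603, -0.1493, [26.5, 26.5], 45.0), (409, 0.6391, -0.1206, [31.8, 15.4], 81.0), (393, 0.5444, -0.103, [26.3, 17.1], 80.0), (351, 0.6428, -0.088, [20.3, 21.0], 76.6), (235, 0.5945, -0.119, [51.6, 19.6], 15.9)]
```

```bash
python3 -m inch '34.2 -39.7 0 0;34.2 -39.7 0 0;34.2 -39.7 0 0;34.2 -39.7 0 0;34.2 -39.7 0 0;0 0 50 0;0 0 30 0;0 0 0 0;0 0 0 0;0 0 0 0' 0.7; python3 go.py 79.7 .437 .058 .0135; python3 - <<'E'
from h import *
r=eyes.read_camera('top'); im=rect(r,.045,.603,-.147,.08,2)
print([b for b in blobs(cmask(im,'b'),.603,-.147,.08)][:5])
r=eyes.read_camera('side'); cv2.imwrite('pics/s7.png',cv2.resize(r['image'][130:290,220:400],None,fx=4,fy=3.7))
E
```

```text
t: 27.1
tcp_pos: [0.4384, 0.058, 0.0624]
eef_rot: [[0.18, 0.984, 0.002], [0.984, -0.18, 0.001], [0.001, 0.002, -1.0]]
wrist_force: [-0.5, -0.1, -0.4]
gripper_width: 0.0597
t 27.1 p [0.4384 0.058  0.0624] yaw 79.65 q1,7 [-29.  70.] tilt [ 0.002  0.001 -1.   ] F [-0.5 -0.1 -0.4] w 0.05972914354672474
turn -0.05
leg [-0.3 -1.4 48.9] n 1 each [-0.3 -1.4 48.9]
[(612, 0.5472, -0.1351, [34.4, 19.8], 79.1), (548, 0.6406, -0.1521, [34.5, 18.0], 79.0), (450, 0.6016, -0.1479, [24.0, 24.0], 0.0), (272, 0.5523, -0.1054, [16.8, 19.9], 78.7), (260, 0.6461, -0.1222, [17.7, 17.4], 80.5)]
```

View pics/s7.png

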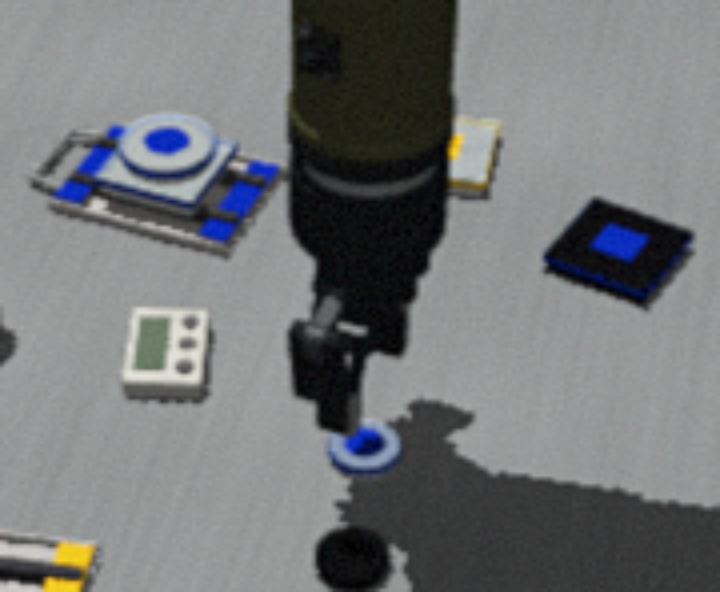

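Dish60 sits level and centred on the four-well dish. Its label is at cam (.6016,-.1479). The blue 35 mm dish is directly under the gripper.

```bash
python3 -m inch '-0.3 -1.4 24 0;0 0 20 0;0 0 4.5 0;0 0 0 0;0 0 0 0'; python3 -m inch '0 0 0 0;0 0 0 0;0 0 0 0;0 0 0 0' 0.2 25; python3 -m inch '0 0 -5 0;0 0 -35 0;0 0 -50 0;0 0 -20 0;0 0 0 0;0 0 0 0'; python3 go.py 79.7 .6024 -.1456 .12 .6024 -.1456 .06
```

```text
t: 27.82
tcp_pos: [0.4367, 0.0581, 0.0136]
eef_rot: [[0.179, 0.984, 0.002], [0.984, -0.179, 0.001], [0.001, 0.002, -1.0]]
wrist_force: [0.4, -0.6, 0.1]
gripper_width: 0.0599
t: 28.32
tcp_pos: [0.4365, 0.058, 0.0135]
eef_rot: [[0.179, 0.984, 0.001], [0.984, -0.179, 0.001], [0.001, 0.001, -1.0]]
wrist_force: [-2.0, 0.3, 6.1]
gripper_width: 0.0364
t: 29.08
tcp_pos: [0.435, 0.0577, 0.1217]
eef_rot: [[0.179, 0.984, -0.002], [0.984, -0.179, -0.0], [-0.001, -0.002, -1.0]]
wrist_force: [0.4, -0.2, -0.4]
gripper_width: 0.0359
t 29.07 p [0.435  0.0577 0.1217] yaw 79.67 q1,7 [-30.  68.] tilt [-0.002 -0.    -1.   ] F [ 0.4 -0.2 -0.4] w 0.03594953475690811
turn -0.03
leg [-170.1  201.     1.7] n 5 each [-34.   40.2   0.3]
leg [ 0.  0. 60.] n 2 each [ 0.  0. 30.]
```

Expected contact at TCP z = 0.0135 + 0.045 = 0.0585.

```bash
python3 -m inch '-34 40.2 0 0;-34 40.2 0 0;-34 40.2 0 0;-34 40.2 0 0;-34 40.2 0 0;0 0 25 0;0 0 15 0;0 0 0 0;0 0 0 0;0 0 0 0'|grep -E 'pos|width'; python3 go.py 79.7 .6024 -.1456 .0585
```

```text
tcp_pos: [0.6037, -0.1451, 0.0838]
gripper_width: 0.0364
t 30.32 p [ 0.6037 -0.1451  0.0838] yaw 79.71 q1,7 [-12. 100.] tilt [ 0.002  0.    -1.   ] F [ 0.2 -0.1  0.7] w 0.036437234561990405
turn 0.01
leg [-0.8 -1.2 25.3] n 1 each [-0.8 -1.2 25.3]
```

```bash
python3 -m inch '-0.4 -0.6 12 0;0 0 10 0;0 0 1 0;0 0 0 0;0 0 0 0'|grep -E 'pos|force'; python3 -m inch '0 0 1 0;0 0 0 0;0 0 0 0'|grep -E 'pos|force'
```

```text
tcp_pos: [0.6025, -0.1458, 0.0598]
wrist_force: [-1.3, -0.5, -0.3]
tcp_pos: [0.6025, -0.1457, 0.0588]
wrist_force: [-0.2, 0.5, -0.3]
```

```bash
python3 -m inch '0 0 0.7 0;0 0 0 0;0 0 0 0'|grep -E 'pos|force'
```

```text
tcp_pos: [0.6026, -0.1458, 0.0586]
wrist_force: [-1.8, 0.7, 5.1]
```

```bash
python3 -m inch '0 0 0 0;0 0 0 0;0 0 0 0;0 0 -10 0;0 0 -40 0;0 0 -20 0;0 0 0 0;0 0 0 0' 0.7;  python3 go.py 92.7 .4455 -.2147 .13 .4455 -.2147 .0108
```

```text
t: 32.7
tcp_pos: [0.6018, -0.1454, 0.1269]
eef_rot: [[0.179, 0.984, -0.002], [0.984, -0.179, 0.0], [0.0, -0.002, -1.0]]
wrist_force: [0.7, -0.1, -0.8]
gripper_width: 0.0601
t 32.7 p [ 0.6018 -0.1454  0.1269] yaw 79.67 q1,7 [-13.  99.] tilt [-0.002  0.    -1.   ] F [ 0.7 -0.1 -0.8] w 0.060097474605732316
turn -13.03
leg [ -61.9 -159.4   -3.1] n 3 each [-20.6 -53.1  -1. ]
leg [  0.    0.  119.2] n 3 each [ 0.   0.  39.7]
```

```bash
python3 -m inch '0 0 0 -6.5;0 0 0 -6.5;-20.6 -53.1 0 0;-20.6 -53.1 0 0;-20.6 -53.1 0 0;0 0 40 0;0 0 30 0;0 0 0 0;0 0 0 0;0 0 0 0' 0.9; python3 go.py 92.7 .4455 -.2147 .0108; python3 - <<'E'
from h import *
r=eyes.read_camera('side'); im=rect(r,.057,.603,-.147,.08,2)
print('side',[b for b in blobs(cmask(im,'b'),.603,-.147,.08)][:5])
cv2.imwrite('pics/s8.png',cv2.resize(r['image'][110:230,220:400],None,fx=4,fy=4))
E
```

```text
t: 33.95
tcp_pos: [0.4472, -0.2151, 0.0591]
eef_rot: [[-0.047, 0.999, 0.002], [0.999, 0.047, -0.001], [-0.001, 0.002, -1.0]]
wrist_force: [-0.2, 0.0, 0.6]
gripper_width: 0.0766
t 33.95 p [ 0.4472 -0.2151  0.0591] yaw 92.68 q1,7 [ -7. 121.] tilt [ 0.002 -0.001 -1.   ] F [-0.2  0.   0.6] w 0.0765745545367226
turn -0.02
leg [ 0.5 -1.7 48.3] n 1 each [ 0.5 -1.7 48.3]
side [(829, 0.5389, -0.098, [58.4, 20.2], 79.1), (399, 0.634, -0.1068, [31.8, 15.1], 81.9), (397, 0.6038, -0.149, [21.7, 22.9], 18.4), (319, 0.6378, -0.0753, [22.0, 18.0], 0.0), (218, 0.5905, -0.1051, [51.9, 20.9], 19.3)]
```

View pics/s8.png

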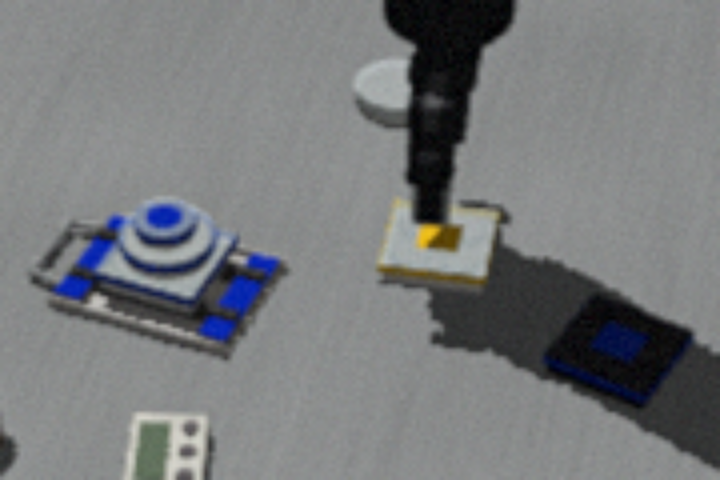

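```bash
python3 -m inch '0.3 -1.2 24 0;0 0 20 0;0 0 4 0;0 0 0 0;0 0 0 0'|grep -E 'pos|force'; python3 -m inch '0 0 0 0;0 0 0 0;0 0 0 0;0 0 0 0' 0.5 35; python3 -m inch '0 0 -5 0;0 0 -35 0;0 0 -50 0;0 0 -20 0;0 0 0 0;0 0 0 0'; python3 go.py 93.4 .55 0 .12 .6106 .2066 .10 .6106 .2066 .0259
```

```text
tcp_pos: [0.4459, -0.2149, 0.011]
wrist_force: [0.3, -0.6, -0.2]
t: 35.12
tcp_pos: [0.4458, -0.2149, 0.0111]
eef_rot: [[-0.046, 0.999, 0.002], [0.999, 0.046, -0.0], [-0.0, 0.002, -1.0]]
wrist_force: [-0.9, 0.3, 6.1]
gripper_width: 0.0646
t: 35.88
tcp_pos: [0.4443, -0.2142, 0.119]
eef_rot: [[-0.047, 0.999, -0.001], [0.999, 0.047, 0.001], [0.001, -0.001, -1.0]]
wrist_force: [0.1, 0.8, -0.9]
gripper_width: 0.0651
t 35.88 p [ 0.4443 -0.2142  0.119 ] yaw 92.67 q1,7 [ -8. 118.] tilt [-0.001  0.001 -1.   ] F [ 0.1  0.8 -0.9] w 0.06508182231154205
turn -0.73
leg [207.6 118.3  -1. ] n 5 each [41.5 23.7 -0.2]
leg [202.6  72.7  20. ] n 4 each [50.7 18.2  5. ]
leg [ 0.   0.  74.1] n 2 each [ 0.  0. 37.]
```

```bash
python3 -m inch '0 0 0 -0.7;41.5 23.7 0 0;41.5 23.7 0 0;41.5 23.7 0 0;41.5 23.7 0 0;41.5 23.7 0 0;50.7 18.2 0 0;50.7 18.2 0 0;50.7 18.2 0 0;50.7 18.2 0 0;0 0 40 0;0 0 25 0;0 0 0 0;0 0 0 0;0 0 0 0'|grep -E 'pos|width'; python3 go.py 93.4 .6112 .2066 .0261; python3 - <<'E'
from h import *
r=eyes.read_camera('side'); cv2.imwrite('pics/s9.png',cv2.resize(r['image'][210:350,150:320],None,fx=4,fy=4))
E
```

```text
tcp_pos: [0.613, 0.2063, 0.0565]
gripper_width: 0.0648
t 37.75 p [0.613  0.2063 0.0565] yaw 93.35 q1,7 [-33.  78.] tilt [ 0.002  0.001 -1.   ] F [ 0.  -0.5 -1.4] w 0.06479506909894964
turn -0.05
leg [ 0.4 -1.7 30.4] n 1 each [ 0.4 -1.7 30.4]
```

View pics/s9.png

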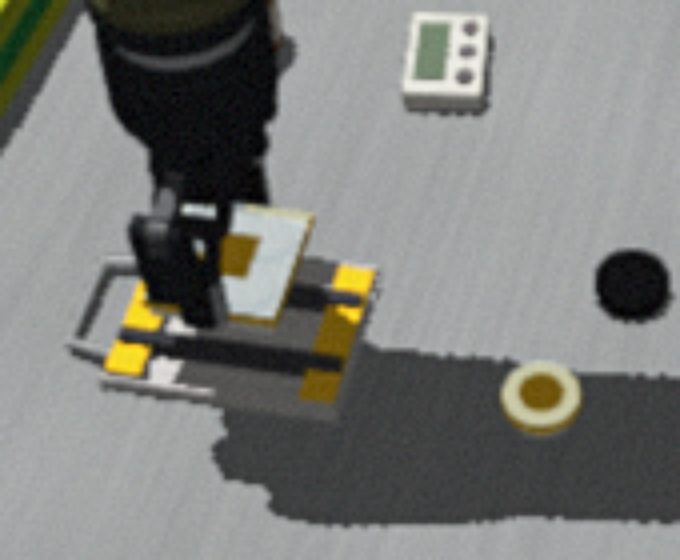

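Dish is level and square over the yellow carrier; lowering.

```bash
python3 -m inch '0.3 -1.2 18 0;0 0 9 0;0 0 1.2 0;0 0 0 0;0 0 0 0'|grep -E 'pos|force'; python3 -m inch '0 0 1 0;0 0 0 0;0 0 0 0'|grep -E 'pos|force'; python3 -m inch '0 0 0.7 0;0 0 0 0;0 0 0 0'|grep -E 'pos|force'
```

```text
tcp_pos: [0.6106, 0.2064, 0.0264]
wrist_force: [-0.1, -0.2, 0.1]
tcp_pos: [0.6108, 0.2064, 0.0261]
wrist_force: [-1.3, -0.5, 2.3]
tcp_pos: [0.6108, 0.2065, 0.0261]
wrist_force: [-2.6, -1.0, 7.0]
```

```bash
python3 -m inch '0 0 0 0;0 0 0 0;0 0 0 0;0 0 -10 0;0 0 -40 0;0 0 -20 0;0 0 0 0;0 0 0 0' 0.9|grep pos;  python3 go.py 93.4 .4549 .2169 .10 .4549 .2169 .0135
```

```text
tcp_pos: [0.6099, 0.2063, 0.094]
t 40.17 p [0.6099 0.2063 0.094 ] yaw 93.37 q1,7 [-34.  78.] tilt [-0.002 -0.    -1.   ] F [ 0.1 -0.2 -0.6] w 0.07680261920387772
turn -0.03
leg [  19.8 -154.1   -6. ] n 3 each [  6.6 -51.4  -2. ]
leg [ 0.   0.  86.5] n 2 each [ 0.   0.  43.3]
```

```bash
python3 -m inch '6.6 -51.4 0 0;6.6 -51.4 0 0;6.6 -51.4 0 0;0 0 30 0;0 0 0 0;0 0 0 0;0 0 0 0' 0.7|grep -E 'pos|width'; python3 go.py 93.4 .4549 .2169 .0135; python3 - <<'E'
from h import *
for c in('top','side'):
    r=eyes.read_camera(c); im=rect(r,.030,.611,.205,.08,2)
    print(c,[b for b in blobs(cmask(im,'y'),.611,.205,.08)][:6])
    cv2.imwrite(f'pics/p10{c}.png',rect(r,.03,.611,.205,.08,2.5))
cv2.imwrite('pics/c10.png',np.hstack([cv2.imread('pics/p10top.png'),cv2.imread('pics/p10side.png')]))
E
```

```text
tcp_pos: [0.4567, 0.2172, 0.0657]
gripper_width: 0.0601
t 41.05 p [0.4567 0.2172 0.0657] yaw 93.31 q1,7 [-42.  68.] tilt [ 0.001  0.    -1.   ] F [-0.1  0.5  0.5] w 0.060148396538777515
turn -0.09
leg [-0.2 -1.8 52.2] n 1 each [-0.2 -1.8 52.2]
top [(1155, 0.5584, 0.1887, [22.8, 60.3], 3.2), (673, 0.6539, 0.2048, [20.3, 37.2], 3.0), (608, 0.6102, 0.2041, [25.5, 25.5], 0.0), (370, 0.6557, 0.1739, [20.5, 21.0], 0.0), (338, 0.6522, 0.2362, [20.0, 19.0], 0.0), (268, 0.557, 0.2278, [22.7, 15.1], 24.0)]
side [(1310, 0.5568, 0.2167, [20.5, 82.1], 3.6), (652, 0.6116, 0.2041, [26.1, 26.9], 2.5), (573, 0.6526, 0.2199, [19.5, 32.4], 5.0), (355, 0.6508, 0.2531, [21.0, 19.5], 0.0), (289, 0.6545, 0.1887, [20.0, 16.2], 2.7), (218, 0.6062, 0.2401, [67.7, 9.6], 7.3)]
```

View pics/c10.png

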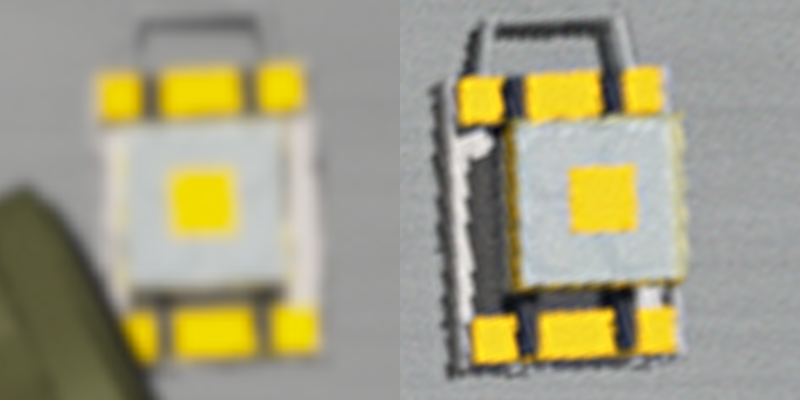

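Yellow four-well sits on its carrier within 0.3 mm and square. Now the yellow 35 mm dish.

```bash
python3 -m inch '-0.2 -1.3 26 0;0 0 22 0;0 0 4 0;0 0 0 0;0 0 0 0'|grep -E 'pos|force'; python3 -m inch '0 0 0 0;0 0 0 0;0 0 0 0;0 0 0 0' 0.2 25; python3 -m inch '0 0 -5 0;0 0 -35 0;0 0 -40 0;0 0 0 0;0 0 0 0;0 0 0 0'|grep pos; python3 go.py 93.4 .6108 .2065 .085 .6108 .2065 .0435
```

```text
tcp_pos: [0.4552, 0.2173, 0.0142]
wrist_force: [0.4, -0.4, -0.5]
t: 42.28
tcp_pos: [0.4549, 0.2172, 0.014]
eef_rot: [[-0.059, 0.998, 0.001], [0.998, 0.059, 0.001], [0.001, 0.001, -1.0]]
wrist_force: [-0.7, -0.0, 7.5]
gripper_width: 0.0364
tcp_pos: [0.4533, 0.2163, 0.0918]
t 43.02 p [0.4533 0.2163 0.0918] yaw 93.37 q1,7 [-42.  67.] tilt [-0.002 -0.001 -1.   ] F [-0.1  0.5 -0.5] w 0.036809739993359326
turn -0.03
leg [-19.2 156.6   6.8] n 3 each [-6.4 52.2  2.3]
leg [ 0.   0.  41.5] n 1 each [ 0.   0.  41.5]
```

Contact expected at TCP z ≈ 0.044.

```bash
python3 -m inch '-6.4 52.2 0 0;-6.4 52.2 0 0;-6.4 52.2 0 0;0 0 25 0;0 0 0 0;0 0 0 0;0 0 0 0'|grep -E 'pos|width'; python3 go.py 93.4 .6108 .2065 .044
```

```text
tcp_pos: [0.6118, 0.2075, 0.0691]
gripper_width: 0.0366
t 43.9 p [0.6118 0.2075 0.0691] yaw 93.4 q1,7 [-34.  78.] tilt [ 0.001  0.001 -1.   ] F [ 0.2  1.2 -0.6] w 0.03657350031361767
turn 0.0
leg [-0.9 -1.  25.1] n 1 each [-0.9 -1.  25.1]
```

```bash
python3 -m inch '-0.6 -0.4 13 0;0 0 9 0;0 0 1 0;0 0 0 0;0 0 0 0'|grep -E 'pos|force'; python3 -m inch '0 0 1 0;0 0 0 0;0 0 0 0'|grep -E 'pos|force'; python3 -m inch '0 0 0.7 0;0 0 0 0;0 0 0 0'|grep -E 'pos|force'
```

```text
tcp_pos: [0.6115, 0.2063, 0.0453]
wrist_force: [0.3, 0.7, -0.5]
tcp_pos: [0.6114, 0.2063, 0.0442]
wrist_force: [0.7, 0.7, -0.1]
tcp_pos: [0.6114, 0.2063, 0.0441]
wrist_force: [-2.0, -1.8, 5.2]
```

```bash
python3 -m inch '0 0 0 0;0 0 0 0;0 0 0 0;0 0 -10 0;0 0 -40 0;0 0 -40 0;30 -45 0 0;30 -45 0 0;30 -45 0 0;30 0 0 0;30 0 0 0;0 0 0 0;0 0 0 0;0 0 0 0' 0.7; python3 - <<'E'
from h import *
t=eyes.read_camera('top'); s=eyes.read_camera('side')
for c,r in(('top',t),('side',s)):
    for n,z,x,y,k in(('y',.042,.611,.205,'y'),('b',.057,.603,-.147,'b')):
        print(c,n,[b for b in blobs(cmask(rect(r,z,x,y,.025,2),k),x,y,.025)][:2])
for l in('spare_dish','media_bottle','timer'):
    print(l,[(round(d['p'],2),np.round(d['xyz'],4)) for d in eyes.pinpoint(l,'top')][:1])
a=cv2.resize(t['image'][110:290,100:440],None,fx=2,fy=2)[:, :640]
b=cv2.resize(s['image'][100:400,130:430],(400,400))
cv2.imwrite('pics/f.png',cv2.resize(np.hstack([cv2.resize(a,(400,212)),b[:212]]) if 0 else np.vstack([cv2.resize(a,(500,281)),cv2.resize(s['image'],(500,310),interpolation=cv2.INTER_CUBIC)[:,:500]]),None,fx=1,fy=1))
E
```

```text
t: 47.02
tcp_pos: [0.4685, 0.3467, 0.1336]
eef_rot: [[-0.057, 0.998, 0.0], [0.998, 0.057, -0.0], [-0.0, 0.0, -1.0]]
wrist_force: [0.2, 0.1, -1.0]
gripper_width: 0.0597
top y [(431, 0.6113, 0.2037, [24.0, 23.0], 0.0)]
top b [(324, 0.6024, -0.1478, [20.0, 20.5], 0.0)]
side y [(409, 0.6124, 0.2038, [22.5, 23.0], 0.0), (114, 0.6039, 0.2203, [35.5, 15.6], 25.8)]
side b []
spare_dish [(0.9, array([ 0.4981, -0.3723, -0.0007]))]
media_bottle [(0.61, array([ 6.779e-01,  1.580e-02, -1.000e-04]))]
timer [(0.78, array([0.5579, 0.0083, 0.0026]))]
```

View pics/f.png

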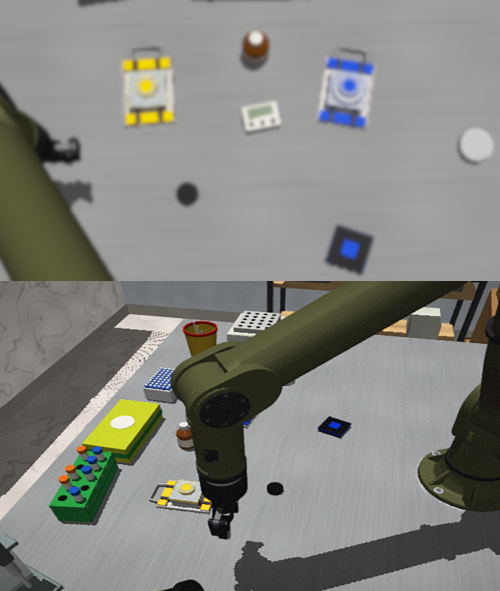

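Both stacks are complete and centred within about 1 mm. The bystanders haven't moved beyond detector noise, and the gripper is clear of everything.

```bash
python3 -c "
from workcell import robot
print(robot.close_job())"
```

```text
the job is handed in; nothing more can be done
None
```

Both carriers are made up and the job is handed in at about 47 s. Blue has the four-well dish, then the 60 mm and 35 mm dishes; yellow has the four-well dish, then the 35 mm dish.

**Corrections:** the blue four-well first landed about 2 mm off centre, because the cameras and the robot disagree by about 2.3 mm in y. I regrasped and re-centred it before stacking, and corrected the later moves for it.

**Last checks (top camera):**

| Dish | Offset |
|---|---|
| Blue four-well | about 0.4 mm from its carrier's centre |
| Blue 60 mm dish | about 1 mm from the four-well's centre |
| Blue 35 mm dish | about 0.8 mm from the 60 mm dish's centre |
| Yellow four-well | about 0.2 mm from its carrier's centre |
| Yellow 35 mm dish | about 1.2 mm from the four-well's centre |

- **Set-down:** every dish was lowered to contact at under 8 N, at the expected height.
- **Left alone:** the spare dish, bottle and timer read within about 4 mm of where they started, which is the detector's accuracy. I never touched them or the black look-alikes.
- **Not checked at the end:** the arm blocked the side camera's final view of the blue stack. Its last side view, just after the 35 mm dish was placed, showed it level and agreed with the top camera.

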